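# Lock the contact microscope and wind the lab jack up to its nose

## Task

First flip the cam lever on the microscope's carriage fully home so that the carriage is locked on its post at the height where it stands. Then wind up the lab jack by its cross grip until the stone slab on the platform just touches the microscope's nose: a light but definite touch that pushes the sprung nose in by a millimetre or so, never hard, with the slab left lying flat on the platform. Do not push the microscope up or down the post, and leave the other things on the bench where they are.

Things in the scene. Friction and masses are not known exactly. Their poses are not given: they have to be found in the camera images.
- jack: aluminium screw lab jack with scissor links, fixed on the white foot plate of the microscope stand; base and platform 120 x 100 mm. Origin: centre of the underside of its base; x runs along the screw, away from the grip (which is on the -x side, towards the robot), y to the left, z up. The platform only moves up and down.
- knob_hub (a point): centre of the jack's cross grip, on the level screw axis, 100 mm from the jack's centre towards its -x (40 mm outside the platform's edge). Black, 72 mm across: hub radius 10 mm, 24 mm long; four round arms (lobes) 90 degrees apart, 11 mm thick, with round ends that reach 36 mm from the axis. It rises with the screw, half as fast as the platform.
- jack_knob (a joint): turn of the grip, rad; 0 at the start, lobes then at 45, 135, 225, 315 degrees; range to 7. It grows and the platform rises when the grip turns clockwise as seen from the robot (its top moves to the jack's -y). It takes about 0.06 N m (2.5 N at 24 mm from the axis) and 0.004 N m more per newton on the nose. Let go, it stays, but if the slab presses over 6 N it runs back until that is left.
- platform_top (a point): centre of the upper face of the jack's platform, 76 mm above the underside of the jack's base at the start; it rises 4 mm per rad of the grip (25 mm per turn, a fast screw).
- slab: polished grey-white stone slab, 85 x 55 x 18 mm, 0.15 to 0.26 kg, lying loose on the jack's platform. Origin at the centre of its underside, so that its top is 18 mm higher.
- scope: black contact microscope (tube 37 mm across) in the white carriage on the square post at the jack's right. Origin: centre of the white ring round the tube; the post is 100 mm along this body's x (to the robot's right). The grey nose, 30 mm across, is screwed in or out: its rim hangs 68 to 76 mm below the origin. It is sprung, 5 N per mm. Unlocked, 9 N from below lifts the carriage; locked, it holds 30 N.
- clamp_lever (a joint): angle of the black cam lever on the carriage, rad: 0 to 0.3 at the start, open (it sticks out along +y of scope, away from the robot); 1.6 is fully home (it lies along the carriage and points along -x of scope, to the left). It swings level, counter-clockwise from above. It takes 0.1 to 0.2 N m, goes over centre at 1.57 and stays where it is left.
- lever_pivot (a point): pivot of the cam lever, upright axis, on the +y side of the carriage (scope's frame), half-way up the lever.
- lever_grip (a point): point on the cam lever 60 mm from its pivot, half-way up it. The lever reaches 80 mm from the pivot and is 10 mm thick and 16 mm high.
- mouse: black computer mouse, 105 x 60 x 35 mm, a bystander; origin at the centre of its underside.
- slide_box: grey and white slide box, 97 x 87 x 35 mm, a bystander; origin at the centre of its underside.
- spare_slab: rough stone slab, 100 x 70 x 20 mm, lying on the bench, a bystander; origin at the centre of its underside.
- oil_bottle: small amber bottle, 40 mm across and 75 mm tall, a bystander; origin at the centre of its underside.
Mind the look-alikes: they are no part of the job. Leave any orange, pink or yellow look-alike of the slab alone.

How it is judged:
On the way, in this order (a step that is already met when the one before it is completed fails the run):
1. the cam lever is flipped home before the slab touches the nose (value of joint clamp_lever above 1.5 rad and contact force between slab and scope below 0.05 N), for 0.2 s.
2. the slab, lying on the raised platform, touches the nose (contact force between slab and scope above 0.3 N), for 0.3 s.
At the end, for the whole second after the job is handed in: Cam lever home (over 1.5 rad); carriage within 2 mm of its starting height; slab at rest, flat on the platform (tilt under 0.03 rad, centres within 30 mm), pressing on the nose with 0.3 to 10 N (nose in by 2 mm at most) (value of joint clamp_lever above 1.5 rad and contact force between slab and scope between 0.3 and 10 N and distance of scope from where it was at the start of the episode below 0.002 m and horizontal distance between slab and platform_top below 0.03 m and z of slab in the frame of platform_top below 0.002 m and angle between slab's own z axis and vertical below 0.03 rad and linear speed of slab below 0.005 m/s); the robot touches nothing.
It fails at once if the slab is jammed against the nose with more than 18 N (contact force between slab and scope above 18 N).
It fails at once if the microscope is pushed more than 4 mm up or down its post (distance of scope from where it was at the start of the episode above 0.004 m).
It fails at once if a bystander (mouse, slide box, spare slab, bottle) is shifted by more than 20 mm (distance of any of mouse, slide_box, spare_slab, oil_bottle from where it was at the start of the episode above 0.02 m).
It also fails if it takes over 64 s, if anything falls off the work surface, if the arm or the gripper's body presses on something with over 40 N, if the wrist force passes 120 N, or if a joint passes its speed limit or range.

## Robot

A 6-joint arm with a two-finger parallel gripper is mounted at the origin on the work surface. World frame = base frame: x ahead of the robot, y to its left, z up, the work surface at z = 0. Lengths are in m, angles in rad, forces in N, time in s.
With the tool pointing down it reaches from about 0.25 to 0.775 m from the base axis. Payload 4 kg.
Tool frame: the origin (TCP) lies on the centre line of the jaws, within the pads' length; the fingertips stand 8 mm ahead of it and the grasp point (between the pads) lies 11 mm behind it; z points along the fingers, y is the direction in which the jaws open and shut (so a half turn about z gives the same grasp; the last joint's range is limited). The gripper opens to 94 mm and grips with 3 to 60 N. Pads are 16 mm wide; open, the fingers measure 119 mm over their backs; the gripper's body (75 mm by 177 mm) begins 78 mm behind the grasp point.
Start: joints at [-1.438, 0.087, 1.371, -0, 1.684, -0.103], TCP at [0.128, -0.535, 0.214] pointing down, gripper open.
Joint ranges: [-3.1, 3.1], [-0.76, 2.03], [0.27, 2.55], [-1.08, 4.22], [0.17, 2.65], [-2.57, 2.57]. Speed limits (rad/s): [2.79, 2.79, 3.14, 3.14, 3.14, 3.14].

## Interface

Orientations are given as a unit quaternion [w, x, y, z].
In Python, from plant import telemetry, eyes, robot gives the robot as it stands.
- The arm moves only by the shell command python3 -m creep 'ROWS' [FORCE]. ROWS is JSON, a list of rows, each a list of 3 entries, a list of its own where there are three numbers: the shift along the tool's x, y, z scaled (see below), then the turn, a rotation vector about the tool's x, y, z scaled (see below), then the closure, from 0 (fully open) to 1 (shut). In form: [[[x, y, z], [rx, ry, rz], grip], ...]. A call has 1 to 10 rows; each row is the pose to reach, as a shift and turn from the pose commanded when the call began, along the tool's axes at that moment; what a row does not reach only later rows make up. The controller multiplies each number of a shift by 150 mm and each number of a turn by 60 degrees. A row lasts 1/12 s, in which the tool goes at most 41.7 mm and 7.16 degrees, less where a joint would pass 70% of its speed; a pose out of reach is approached as far as the arm can. A call with a number of a shift or a turn outside -1 to 1 is refused whole. A call with a gripper value outside its range is refused whole. The fingers move at their own pace and stop on an object; FORCE is the grip in N (left out, the last holds). Time passes only in rows, so rows that repeat a pose let the fingers close. It gives the time, the measured TCP pose, the force and the opening at its end, in the units of the state.
- telemetry.get_state(): the state, without advancing time (a new reading comes with each control period).
- eyes.grab_frame(name): name is "scene" or "top" or "wrist"; returns a dict with "frame" (420x560x3 uint8, red, green, blue), "camera_matrix" (3x3 intrinsics, pixels), "R" (3x3) and "t" (3): a world point X has camera coordinates R X + t. Camera axes: x right, y down, z forward; pixel columns grow to the right and rows downward; lengths in m; the calibration is good to about 2 mm. The wrist camera is an equidistant fisheye: a pixel r from the principal point sees the ray r / f radians off the axis. A picture is of the moment at which its call begins. There is no depth.
- robot.finish_job(): hands the job in, once; it reports no verdict.
The state is a dict: "time": time; "qpos": joint angles; "joint_velocities": joint speeds; "effort": joint torques, N m; "tcp_pos": TCP position; "orientation": TCP orientation; "contact_force": force on the tool from outside, world axes, zero at the start; "moment": the same for the moment, N m; "finger_gap": finger opening in m.
Only numpy, scipy, OpenCV 4.12 (cv2) and the standard library are available. Lean on these libraries where they do the work, as an engineer would, in place of code of your own. Each camera call takes 0.05 s, during which the arm holds its last target. There are 200 camera calls.

## Working session

There is one attempt and no reset: what is moved stays moved. The work goes in short steps, Python scripts to look and compute and a shell command to move; the robot and the scene stay as the last step left them, time stands still between calls to the robot, and variables do not carry over. Pictures are saved under pics/ and viewed, about 8 in all and at most 12, crops included, and the job is handed in when it is done.

```bash
ls; mkdir -p pics
python3 - <<'E'
from plant import telemetry, eyes
import cv2, numpy as np
for n in ("scene","top"):
    d=eyes.grab_frame(n); cv2.imwrite(f"pics/{n}0.png",d["frame"][:,:,::-1])
    np.savez(f"pics/{n}0.npz",**d)
    print(n,d["camera_matrix"],-d["R"].T@d["t"],d["R"])
s=telemetry.get_state();print(s)
E
```

```text
pics
scene [[385.60977876   0.         279.89823393]
 [  0.         385.60977876 208.04426615]
 [  0.           0.           1.        ]] [1.11530216 0.32292294 0.53638606] [[-5.01683009e-01  8.65051403e-01 -4.78224856e-04]
 [ 4.50415309e-01  2.60744451e-01 -8.53896001e-01]
 [-7.38539239e-01 -4.28600515e-01 -5.20443456e-01]]
top [[394.43122358   0.         278.84729236]
 [  0.         394.43122358 202.50542516]
 [  0.           0.           1.        ]] [0.38281746 0.03217946 0.9867144 ] [[-0.15049899 -0.98860481  0.00325244]
 [-0.96683981  0.14649741 -0.20918722]
 [ 0.20632702 -0.03462705 -0.9778702 ]]
{'time': 0.1, 'qpos': array([-1.43809368e+00,  8.78782011e-02,  1.37209398e+00, -5.63328378e-05,
        1.68356581e+00, -1.03139156e-01]), 'joint_velocities': array([ 0.00033496, -0.00056386, -0.00468714,  0.00041407,  0.00312355,
       -0.00048081]), 'effort': array([ 1.66541246e-03, -3.41252625e+01, -3.03301620e+01,  7.19330949e-02,
        3.04484647e-02, -9.89153455e-05]), 'tcp_pos': array([ 0.12840738, -0.53431878,  0.21242741]), 'orientation': array([-9.72148368e-04,  9.93055283e-01,  1.17644625e-01, -4.23647360e-05]), 'contact_force': array([-0.1968427 , -0.26544868, -0.39946343]), 'moment': array([ 0.00433283, -0.05285013, -0.00377088]), 'finger_gap': 0.09414910058349617}
```

View pics/scene0.png

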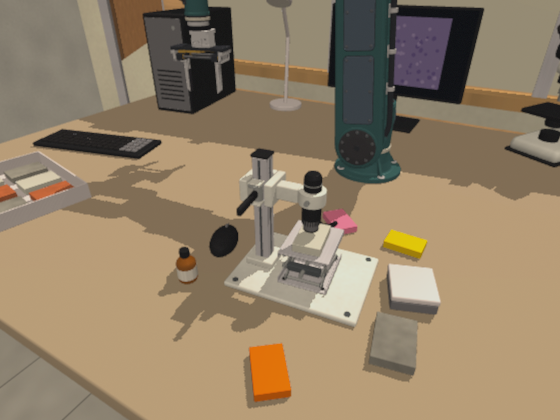

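View pics/top0.png

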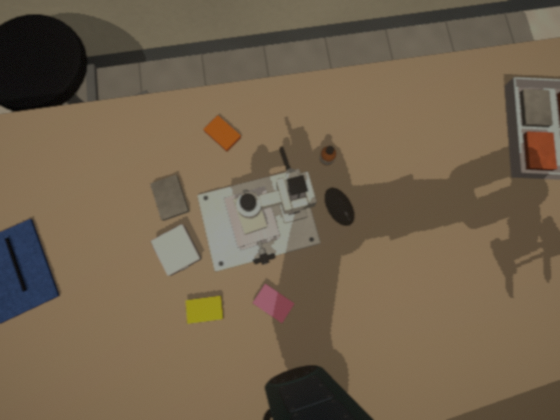

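The scene view shows the microscope with its post near (262,205), black lever at (248,202), and the jack and slab around (310,250). In the top view the grip is at (264,258), the lever at (285,158), the tube at (248,203) and the post at (297,186). I'll enlarge both.

Run:
```python
import cv2, numpy as np
a=cv2.imread("pics/top0.png")[140:280,190:350]; b=cv2.imread("pics/scene0.png")[145:315,220:390]
a=cv2.resize(a,(480,420),interpolation=cv2.INTER_CUBIC)
cv2.imwrite("pics/topc.png",cv2.resize(a,(800,700))[:600] if 0 else cv2.resize(a,(686,600)))
cv2.imwrite("pics/scenec.png",cv2.resize(b,(600,600),interpolation=cv2.INTER_CUBIC))
```

```text
(no output)
```

View pics/topc.png

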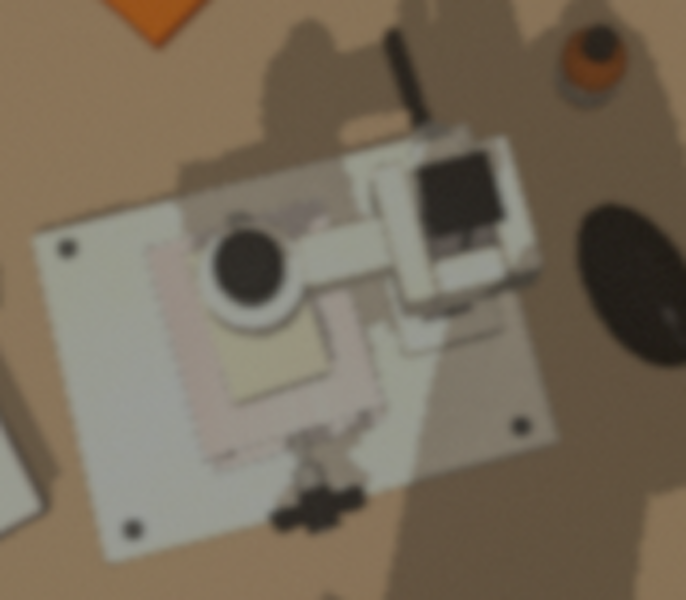

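View pics/scenec.png

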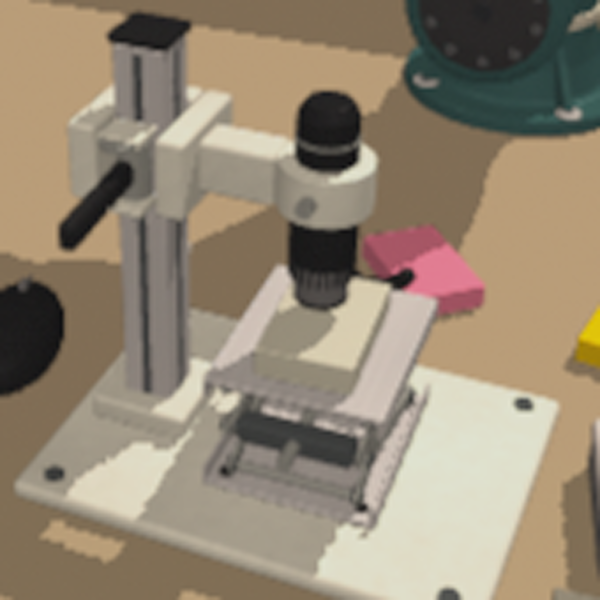

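The top crop gives the lever from (425,120) to its tip at (392,33), the grip hub at (320,508), the tube top at (249,265) and the slab front corners at (238,403) and (330,372). The scene crop shows the lever tip at (68,240), the nose rim at about (321,300) and the slab top. Next I'll triangulate these.

```bash
cat > h.py <<'E'
import numpy as np
from scipy.spatial.transform import Rotation as Ro
T=dict(np.load("pics/top0.npz"));S=dict(np.load("pics/scene0.npz"))
def ray(d,u,v):
    r=d["R"].T@np.linalg.solve(d["camera_matrix"],[u,v,1]);return -d["R"].T@d["t"],r/np.linalg.norm(r)
def t(u,v): return ray(T,190+u*160/686,140+v*140/600)
def s(u,v): return ray(S,220+u*170/600,145+v*170/600)
def tri(a,b):
    M=[np.eye(3)-np.outer(d,d) for _,d in (a,b)]
    x=np.linalg.solve(M[0]+M[1],M[0]@a[0]+M[1]@b[0])
    return x,max(np.linalg.norm(m@(x-o)) for m,(o,_) in zip(M,(a,b)))
def plane(r,z): return r[0]+r[1]*(z-r[0][2])/r[1][2]
def proj(d,X):
    p=d["camera_matrix"]@(d["R"]@X+d["t"]);return p[:2]/p[2]
E
python3 - <<'E'
from h import *
np.set_printoptions(precision=4,suppress=True)
P={"tip":((392,33),(68,240)),"levroot":((420,118),(130,172)),"boltFL":((67,248),(447,597)),"boltNL":((133,530),(523,404)),
"tubetop":((249,262),(330,105)),"hub":((320,508),(375,275)),"lobeR":((362,497),(405,277)),
"posttopFL":((489,152),(175,45)),"posttopNL":((417,165),(190,20)),"slabNR":((330,372),(390,288)),"platNR":((383,412),(436,300)),"platNL":((208,462),(436,300))}
for k,(a,b) in P.items(): print(k,*tri(t(*a),s(*b)))
for n,p in (("slabNL",(238,403)),("slabNR",(330,372))): print(n,plane(t(*p),.105))
for n,p in (("pNL",(208,462)),("pNR",(383,412)),("pFL",(148,245))): print(n,plane(t(*p),.087))
for p in ((320,508),(280,520),(357,497)): print("hub",plane(t(*p),.05),plane(t(*p),.075))
for p in ((35,235),(107,562),(557,438),(507,137)): print("foot",plane(t(*p),.010))
E
```

```text
tip [ 0.6684 -0.0183  0.1869] 0.0014826290277219834
levroot [ 0.6167 -0.0206  0.1998] 0.005650075638578712
boltFL [0.6282 0.1791 0.0118] 4.33481343579529e-05
boltNL [0.4585 0.1607 0.0111] 0.00013521407465598968
tubetop [0.5538 0.0653 0.2308] 0.0006668129937049181
hub [0.4503 0.0536 0.065 ] 0.0015560210307870106
lobeR [0.446  0.0498 0.0631] 0.022254769013974662
posttopFL [ 0.574  -0.0334  0.2537] 0.018275487486495066
posttopNL [ 0.5745 -0.0103  0.2694] 0.006211860207225164
slabNR [0.5098 0.0607 0.0969] 0.026309368745137094
platNR [0.482  0.0567 0.0764] 0.047898343571412275
platNL [0.4825 0.1073 0.0837] 9.135349147728657e-05
slabNL [0.5085 0.0859 0.105 ]
slabNR [0.5175 0.0359 0.105 ]
pNL [0.4822 0.107  0.087 ]
pNR [0.4946 0.0111 0.087 ]
pFL [0.6043 0.124  0.087 ]
hub [0.452  0.0524 0.05  ] [0.4501 0.0519 0.075 ]
hub [0.4488 0.0751 0.05  ] [0.4471 0.0739 0.075 ]
hub [0.4549 0.0315 0.05  ] [0.453  0.0315 0.075 ]
foot [0.6393 0.1973 0.01  ]
foot [0.443  0.1775 0.01  ]
foot [ 0.4741 -0.0879  0.01  ]
foot [ 0.6571 -0.0894  0.01  ]
```

Run:
```python
from h import *
np.set_printoptions(precision=4,suppress=True)
print("post",*tri(t(460,195),s(150,29)))
print("tubetop",*tri(t(249,262),s(330,107)))
print("ringtop L/R", plane(t(200,290),.19),plane(t(304,290),.19))
for p in ((392,33),(397,55),(408,85),(420,118),(425,130)): print("lever top",p,plane(t(*p),.195))
# scene nose bottom nearest point; ray to vertical plane through tube axis + 15mm toward cam
c=np.array([.554,.065]); 
for p in ((321,306),(321,302),(329,250)):
    o,d=s(*p); n=(o[:2]-c)/np.linalg.norm(o[:2]-c)
    for r in (.015,.0185):
        q=c+n*r; k=((q-o[:2])@n)/(d[:2]@n); print("nose",p,r,o+k*d)
for p in ((68,240),(75,213),(130,172),(125,205)):
    o,d=s(*p); 
    for yy in (-.018,-.026): print("lev scene",p,o+d*((yy-o[1])/d[1]))
```

```text
post [ 0.5648 -0.0335  0.2548] 0.00018553392556204174
tubetop [0.554  0.0654 0.2298] 0.0007194685502353373
ringtop L/R [0.5532 0.0915 0.19  ] [0.5457 0.0421 0.19  ]
lever top (392, 33) [ 0.6663 -0.0191  0.195 ]
lever top (397, 55) [ 0.6546 -0.0198  0.195 ]
lever top (408, 85) [ 0.6385 -0.0228  0.195 ]
lever top (420, 118) [ 0.621 -0.026  0.195]
lever top (425, 130) [ 0.6146 -0.0274  0.195 ]
nose (321, 306) 0.015 [0.567  0.0726 0.1183]
nose (321, 306) 0.0185 [0.5702 0.0741 0.1207]
nose (321, 302) 0.015 [0.567  0.0725 0.1209]
nose (321, 302) 0.0185 [0.5702 0.074  0.1233]
nose (329, 250) 0.015 [0.5659 0.0751 0.1541]
nose (329, 250) 0.0185 [0.5691 0.0765 0.1563]
lev scene (68, 240) [ 0.6664 -0.018   0.1856]
lev scene (68, 240) [ 0.6559 -0.026   0.1773]
lev scene (75, 213) [ 0.6595 -0.018   0.1972]
lev scene (75, 213) [ 0.6488 -0.026   0.1893]
lev scene (130, 172) [ 0.6107 -0.018   0.1964]
lev scene (130, 172) [ 0.5989 -0.026   0.1884]
lev scene (125, 205) [ 0.6164 -0.018   0.1797]
lev scene (125, 205) [ 0.6047 -0.026   0.1713]
```

```bash
cat > go.py <<'E'
import sys; from h import *; from plant import telemetry
s=telemetry.get_state(); w,x,y,z=s["orientation"]; R=Ro.from_quat([x,y,z,w]).as_matrix()
np.set_printoptions(precision=4,suppress=True)
print("tcp",s["tcp_pos"],"yaw",np.arctan2(R[1,0],R[0,0]),"z",R[:,2],"F",s["contact_force"],"t",s["time"],"q",s["qpos"])
a=list(map(float,sys.argv[1:]))
for i in range(0,len(a)-2,3): print(a[i:i+3],"->",R.T@(np.array(a[i:i+3])-s["tcp_pos"])/.15)
E
python3 -m creep '[[[1,-0.535,0],[0,0,0.115],0],[[1,-0.535,0],[0,0,0.115],0.5],[[1,-0.535,0],[0,0,0.115],1],[[1,-0.535,0],[0,0,0.115],1],[[1,-0.535,0],[0,0,0.115],1]]' 20
python3 go.py .655 -.065 .212
```

```text
time: 0.52
tcp_pos: [0.2596, -0.4174, 0.2134]
orientation: [-0.001, 0.998, 0.061, 0.001]
contact_force: [0.1, 1.0, -0.4]
finger_gap: 0.0707
tcp [ 0.2596 -0.4174  0.2134] yaw 0.12217555337196415 z [ 0.0025  0.0026 -1.    ] F [ 0.1367  0.9629 -0.4024] t 0.5167 q [-1.1322 -0.0429  1.5037  0.0034  1.6821  0.3168]
[0.655, -0.065, 0.212] -> [ 2.9026 -2.0105  0.0217]
```

```bash
python3 -m creep '[[[0.97,-0.66,0],[0,0,0],1],[[0.97,-0.66,0],[0,0,0],1],[[0.97,-0.66,0],[0,0,0],1],[[0.97,-0.66,0],[0,0,0],1],[[0.97,-0.66,0],[0,0,0],1]]' >/dev/null
python3 -m creep '[[[0.9,-0.66,0],[0,0,0],1],[[0.9,-0.66,0],[0,0,0],1],[[0.9,-0.66,0],[0,0,0],1],[[0.9,-0.66,0],[0,0,0],1],[[0.9,-0.66,0],[0,0,0],1]]' > /dev/null
python3 go.py .655 -.065 .212
```

```text
tcp [ 0.5148 -0.1885  0.2124] yaw 0.12240535382291433 z [ 0.0007  0.003  -1.    ] F [-0.7179 -0.3639  0.3416] t 1.35 q [-0.4562  0.0839  1.3765  0.003   1.6819  0.9925]
[0.655, -0.065, 0.212] -> [ 1.0279 -0.703   0.0055]
```

```bash
python3 -m creep '[[[0.95,-0.64,0],[0,0,0],1],[[0.95,-0.64,0],[0,0,0],1],[[0.95,-0.64,0],[0,0,0],1],[[0.95,-0.64,0],[0,0,0],1],[[0.95,-0.64,0],[0,0,0],1],[[0.95,-0.64,0],[0,0,0],1],[[0.95,-0.64,0],[0,0,0],1]]' >/dev/null
python3 go.py .655 -.065 .212
python3 - <<'E'
from plant import eyes
import cv2, numpy as np
d=eyes.grab_frame("wrist"); cv2.imwrite("pics/w1.png",d["frame"][:,:,::-1]); np.savez("pics/w1.npz",**d)
print(d["camera_matrix"],-d["R"].T@d["t"],d["R"])
E
```

```text
tcp [ 0.6413 -0.0823  0.2126] yaw 0.11486578860126663 z [-0.0021 -0.0009 -1.    ] F [-0.4022 -0.5545 -0.2888] t 1.9333 q [-0.2146  0.3067  1.1151 -0.0014  1.7217  1.2412]
[0.655, -0.065, 0.212] -> [ 0.1039 -0.1041  0.0039]
[[325.1922621    0.         282.6626641 ]
 [  0.         325.1922621  207.95323845]
 [  0.           0.           1.        ]] [ 0.70782709 -0.07503075  0.38428035] [[ 0.11450866 -0.99342084  0.00167383]
 [-0.96638227 -0.11100125  0.23191385]
 [-0.23020225 -0.0281737  -0.97273489]]
```

View pics/w1.png

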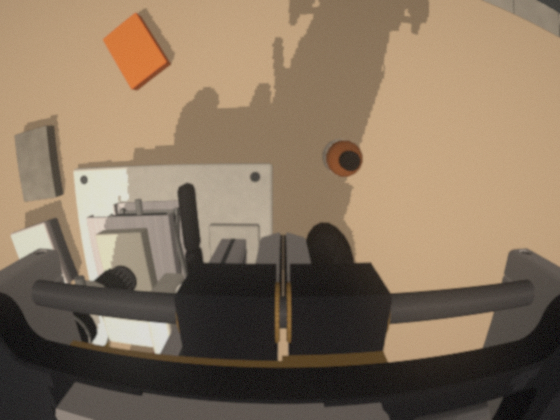

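The wrist view shows the lever from about (195,262) to its tip at (188,184), with the closed fingertips at (285,240). I'll cast those points onto the lever's height.

```bash
cat >> h.py <<'E'
def wray(d,u,v):
    K=d["camera_matrix"];a=np.array([u-K[0,2],v-K[1,2]])/K[0,0];r=np.linalg.norm(a)
    c=np.r_[a/r*np.sin(r),np.cos(r)];return -d["R"].T@d["t"],d["R"].T@c
E
python3 - <<'E'
from h import *
import cv2
np.set_printoptions(precision=4,suppress=True)
W=dict(np.load("pics/w1.npz"))
for p in ((188,183),(188,200),(191,220),(193,240),(194,255)): print(p,plane(wray(W,*p),.195),plane(wray(W,*p),.187))
print("tip tri",tri(wray(W,188,184),t(392,33)))
print("fingertip",plane(wray(W,284,236),.205))
g=W["frame"].astype(int).sum(2)
for v in (195,215,235): print(v,np.where(g[v,165:225]<130)[0][[0,-1]]+165)
E
```

```text
(188, 183) [ 0.6719 -0.0218  0.195 ] [ 0.6704 -0.0196  0.187 ]
(188, 200) [ 0.6614 -0.0224  0.195 ] [ 0.6594 -0.0202  0.187 ]
(191, 220) [ 0.6489 -0.0249  0.195 ] [ 0.6464 -0.0228  0.187 ]
(193, 240) [ 0.6359 -0.0267  0.195 ] [ 0.6329 -0.0246  0.187 ]
(194, 255) [ 0.6258 -0.0276  0.195 ] [ 0.6223 -0.0256  0.187 ]
tip tri (array([ 0.6695, -0.0195,  0.1862]), np.float64(0.00017868055265443105))
fingertip [ 0.6489 -0.0829  0.205 ]Traceback (most recent call last):
  File "<stdin>", line 9, in <module>
IndexError: index 0 is out of bounds for axis 0 with size 0
```

```bash
python3 go.py .659 -.058 .212 .659 -.058 .186
```

```text
tcp [ 0.641  -0.0828  0.2132] yaw 0.11376364168025946 z [-0.0012 -0.001  -1.    ] F [ 0.6984 -0.6523 -0.5728] t 1.9833 q [-0.2154  0.3054  1.1156 -0.0012  1.7216  1.2414]
[0.659, -0.058, 0.212] -> [ 0.1379 -0.1504  0.0079]
[0.659, -0.058, 0.186] -> [ 0.1381 -0.1506  0.1813]
```

```bash
python3 -m creep '[[[0.14,-0.15,0],[0,0,0],1],[[0.14,-0.15,0.18],[0,0,0],1],[[0.14,-0.15,0.18],[0,0,0],1],[[0.14,-0.15,0.18],[0,0,0],1]]'
python3 go.py .659 -.058 .186
```

```text
time: 2.32
tcp_pos: [0.6581, -0.0578, 0.1849]
orientation: [-0.0, 0.998, 0.057, -0.002]
contact_force: [-0.2, 0.0, -0.1]
finger_gap: 0.0007
tcp [ 0.6581 -0.0578  0.1849] yaw 0.11332234984957808 z [-0.0046 -0.0001 -1.    ] F [-0.2271  0.0109 -0.0666] t 2.3167 q [-0.173   0.3457  1.1195 -0.0009  1.6808  1.2844]
[0.659, -0.058, 0.186] -> [ 0.0058  0.0017 -0.0071]
```

```bash
python3 -m creep '[[[0.01,-0.11,0],[0,0,0],1],[[0.0,-0.19,0],[0,0,0],1],[[-0.01,-0.27,0],[0,0,0],1],[[-0.04,-0.335,0],[0,0,0],1],[[-0.08,-0.40,0],[0,0,0],1],[[-0.14,-0.45,0],[0,0,0],1],[[-0.205,-0.495,0],[0,0,0],1],[[-0.205,-0.495,0],[0,0,0],1]]'
python3 go.py
```

```text
time: 2.98
tcp_pos: [0.62, 0.0162, 0.1879]
orientation: [-0.0, 0.998, 0.059, 0.001]
contact_force: [0.4, 0.1, 1.2]
finger_gap: 0.0005
tcp [0.62   0.0162 0.1879] yaw 0.11753918701507939 z [ 0.0019  0.0009 -1.    ] F [0.4344 0.0823 1.1589] t 2.9833 q [-0.0659  0.2484  1.2362  0.0011  1.6551  1.3874]
```

```bash
python3 -m creep '[[[-0.05,-0.02,0.01],[0,0,0],1],[[-0.1,-0.03,0.01],[0,0,0],1],[[-0.15,-0.04,0.01],[0,0,0],1],[[-0.18,-0.04,0.01],[0,0,0],1],[[-0.18,-0.04,0.01],[0,0,0],1]]'
python3 - <<'E'
from plant import eyes
import cv2
a=eyes.grab_frame("top")["frame"][140:280,190:350,::-1]; b=eyes.grab_frame("wrist")["frame"][:,:,::-1]
cv2.imwrite("pics/l1.png",cv2.hconcat([cv2.resize(a,(400,350)),cv2.resize(b,(400,350))]))
E
python3 go.py
```

```text
time: 3.4
tcp_pos: [0.5987, 0.0183, 0.1866]
orientation: [-0.001, 0.998, 0.058, 0.008]
contact_force: [15.4, 2.6, -0.9]
finger_gap: 0.0009
tcp [0.5987 0.0184 0.1866] yaw 0.11667686922361957 z [ 0.0146  0.0029 -0.9999] F [14.0232  2.7274 -2.2147] t 3.5 q [-0.0662  0.1915  1.3068  0.0038  1.629   1.3882]
```

View pics/l1.png

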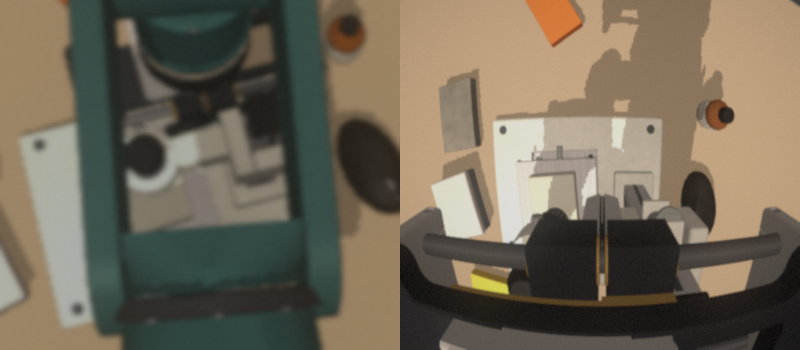

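Contact at 14 N with the arm near the expected end, so the lever is probably on its stop. I'll back off, lift and check.

```bash
python3 -m creep '[[[0.25,0,0],[0,0,0],1],[[0.35,0,0],[0,0,0],1],[[0.35,0,-0.28],[0,0,0],1],[[0.35,0,-0.56],[0,0,0],1],[[0.35,0.25,-0.8],[0,0,0],1],[[0.35,0.5,-0.8],[0,0,0],1],[[0.35,0.9,-0.8],[0,0,0],1],[[0.35,0.9,-0.8],[0,0,0],1],[[0.35,0.9,-0.8],[0,0,0],1]]'
python3 - <<'E'
from plant import eyes
import cv2, numpy as np
b=eyes.grab_frame("wrist"); cv2.imwrite("pics/w2.png",b["frame"][:,:,::-1]); np.savez("pics/w2.npz",**b)
d=eyes.grab_frame("scene"); np.savez("pics/s2.npz",**d)
c=d["frame"][145:315,220:390,::-1]
cv2.imwrite("pics/l2.png",cv2.hconcat([cv2.resize(b["frame"][180:300,130:300,::-1],(400,400)),cv2.resize(c,(400,400),interpolation=cv2.INTER_CUBIC)]))
E
python3 go.py
```

```text
time: 4.25
tcp_pos: [0.6605, -0.116, 0.3037]
orientation: [0.0, 0.999, 0.054, -0.002]
contact_force: [-0.3, -1.2, -0.3]
finger_gap: 0.0008
tcp [ 0.6606 -0.1114  0.3039] yaw 0.11404559914813515 z [-0.0027  0.0019 -1.    ] F [0.1837 0.5943 0.5006] t 4.35 q [-0.2523  0.3749  0.8471  0.0012  1.9226  1.2049]
```

View pics/l2.png

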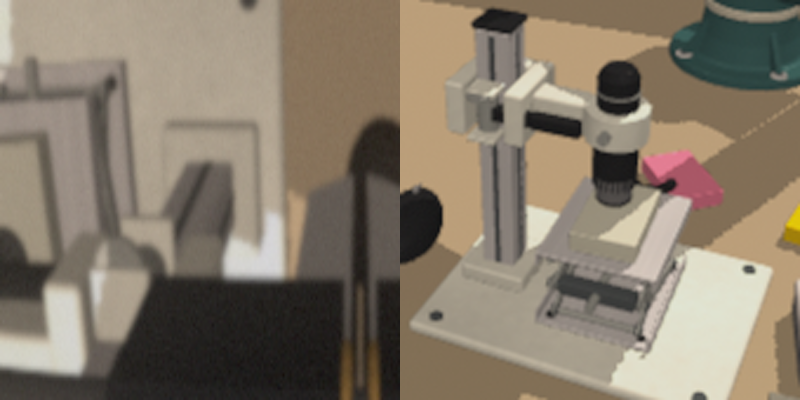

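Run:
```python
from h import *
np.set_printoptions(precision=4,suppress=True)
S2=dict(np.load("pics/s2.npz")); g=S2["frame"].astype(int).sum(2)
f=lambda x,y: ray(S2,220+(x-400)*.425,145+y*.425)
for z,pp in ((.195,((500,104),(581,113))),(.179,((500,123),(581,137)))):
    q=[plane(f(*p),z) for p in pp]; e=q[1]-q[0]; print(q,np.arctan2(e[1],e[0])-.115)
x0,y0=255,180
print(g[y0:y0+28,x0:x0+44:1]//30)
```

```text
[array([ 0.589 , -0.0197,  0.195 ]), array([0.57  , 0.0423, 0.195 ])] 1.7544034173450789
[array([ 0.591 , -0.0189,  0.179 ]), array([0.5781, 0.0469, 0.179 ])] 1.6497834300632213
[[15 15 15 ... 15 15 15]
 [15 15 15 ... 15 15 15]
 [15 15 15 ... 15 15 15]
 ...
 [14 15 15 ... 15 15 14]
 [13 14 13 ... 15 15 15]
 [12 12 12 ... 15 15 15]]
```

The lever now lies along the carriage, with the scene crop showing it from (495,112) to (582,125), so it is home. Next I move to the grip and turn the hand half round to keep the camera clear of the tube.

```bash
python3 -m creep '[[[-0.9,-1,0],[0,0,-1],1],[[-0.9,-1,0],[0,0,-1],1],[[-0.9,-1,0],[0,0,-1],1],[[-0.9,-1,0],[0,0,-1],1],[[-0.9,-1,0],[0,0,-1],1],[[-0.9,-1,0],[0,0,-1],1],[[-0.9,-1,0],[0,0,-1],1],[[-0.9,-1,0],[0,0,-1],1],[[-0.9,-1,0],[0,0,-1],1]]' >/dev/null
python3 go.py .44 .11 .3
```

```text
tcp [0.5085 0.0247 0.3051] yaw 1.171245257769037 z [-0.0005  0.0011 -1.    ] F [ 0.399  -0.78    0.0099] t 5.1 q [-0.0635 -0.0037  1.285   0.0011  1.8609  0.3363]
[0.44, 0.11, 0.3] -> [ 0.3461 -0.6417  0.0351]
```

```bash
python3 -m creep '[[[0.33,-0.62,0],[0,0,-1],1],[[0.33,-0.62,0],[0,0,-1],1],[[0.33,-0.62,0],[0,0,-1],1],[[0.33,-0.62,0],[0,0,-1],1],[[0.33,-0.62,0],[0,0,-1],1],[[0.33,-0.62,0],[0,0,-1],1],[[0.33,-0.62,0],[0,0,-1],1],[[0.33,-0.62,0],[0,0,-1],1],[[0.33,-0.62,0],[0,0,-1],1]]' >/dev/null
python3 -m creep '[[[0,0,0.1],[0,0,-1],1],[[0,0,0.3],[0,0,-1],1],[[0,0,0.5],[0,0,-1],1],[[0,0,0.5],[0,0,-1],1],[[0,0,0.5],[0,0,-1],1],[[0,0,0.5],[0,0,-1],1],[[0,0,0.5],[0,0,-1],1],[[0,0,0.5],[0,0,-1],1],[[0,0,0.5],[0,0,-1],1],[[0,0,0.5],[0,0,-1],1]]' >/dev/null
python3 - <<'E'
from plant import eyes
import cv2, numpy as np
b=eyes.grab_frame("wrist"); cv2.imwrite("pics/w3.png",b["frame"][:,:,::-1]); np.savez("pics/w3.npz",**b)
print(-b["R"].T@b["t"],b["R"][2])
E
python3 go.py
```

```text
[0.37803996 0.09773868 0.40171931] [ 0.22628362  0.02690009 -0.97368994]
tcp [0.4431 0.106  0.2299] yaw -3.024995783828758 z [-0.0007  0.0007 -1.    ] F [-0.8396  0.1246 -0.0933] t 6.7333 q [ 0.1097 -0.1272  1.5492  0.0008  1.7203 -1.5776]
```

View pics/w3.png

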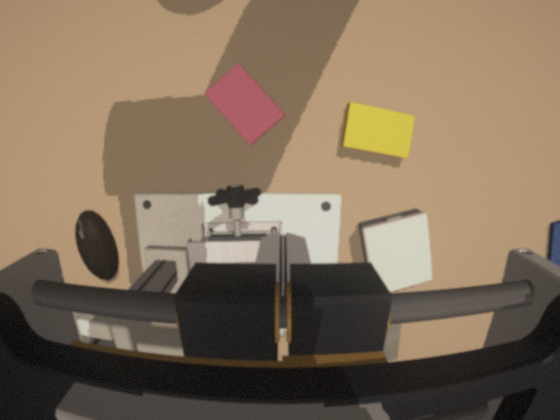

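The wrist view shows the grip with its hub at about (235,197), lobe ends at (211,200) and (258,192), and the foot plate and its bolts in view. Casting these gives the hub.

Run:
```python
from h import *
np.set_printoptions(precision=4,suppress=True)
W=dict(np.load("pics/w3.npz"))
for n,p,z in (("hub",(235,196),.06),("lobeR",(211,200),.073),("lobeL",(258,192),.073),("boltNL",(326,206),.01),("boltNR",(147,204),.01)): print(n,plane(wray(W,*p),z))
for a,b in (((235,196),(320,508)),((211,200),(362,497)),((258,192),(278,519)),((326,206),(133,530))): print(tri(wray(W,*a),t(*b)))
g=W["frame"].astype(int).sum(2)
for v in range(182,212,2): print(v,"".join("#" if x<110 else "+" if x<200 else "." for x in g[v,200:270]))
```

```text
hub [0.4504 0.0546 0.06  ]
lobeR [0.4548 0.0311 0.073 ]
lobeL [0.4407 0.0796 0.073 ]
boltNL [0.4602 0.1617 0.01  ]
boltNR [ 0.4848 -0.0686  0.01  ]
(array([0.4525, 0.0528, 0.0486]), np.float64(0.0004892945497360736))
(array([0.4541, 0.0298, 0.0709]), np.float64(0.0015454743810149729))
(array([0.4513, 0.0771, 0.0192]), np.float64(0.0005805027322704786))
(array([0.4576, 0.1593, 0.023 ]), np.float64(0.0003101833702066611))
182 ......................................................................
184 ......................................................................
186 .............................+.........++++...........................
188 ...........................+++++++++++++++++...........++.............
190 ..................++++++++++++++++++++++++++++++++++++++++++..........
192 .................+++++++++++++++++++++++++++++++++++++++++++..........
194 .................+++++++++++++++++++++++++++++++++++++++++............
196 ...............++++++++++++++++++++++++++++++++++++++++++.............
198 ..........+++++++++++++++++++++++++++++++++++++++++++++++.............
200 .........++++++++++++++++++++++++++++++++++++++++++++++++.............
202 ..........+++++++++++++++..++++++++++++++++++..+++++++++..............
204 ............................++++++++++++++++..........................
206 ..............................+++++++++++++...........................
208 ......................................................................
210 ......................................................................
```

```bash
python3 -m creep '[[[-0.017,-0.02,0.26],[0,0,0],1],[[-0.017,-0.02,0.52],[0,0,0],1],[[-0.017,-0.02,0.78],[0,0,0],1],[[-0.017,-0.02,1],[0,0,0],1],[[-0.017,-0.02,1],[0,0,0],1],[[-0.017,-0.02,1],[0,0,0],1],[[-0.017,-0.02,1],[0,0,0],1]]'
python3 go.py .4457 .1032 .071
```

```text
time: 7.32
tcp_pos: [0.4482, 0.1025, 0.0822]
orientation: [0.002, -0.058, 0.998, 0.0]
contact_force: [-0.7, 0.5, 0.6]
finger_gap: 0.0001
tcp [0.4482 0.1025 0.0822] yaw -3.0261038966280576 z [ 0.0031  0.0004 -1.    ] F [-0.6532  0.5262  0.5587] t 7.3167 q [ 0.1012 -0.0517  1.7766  0.0001  1.4136 -1.5851]
[0.4457, 0.1032, 0.071] -> [0.0165 0.0068 0.0743]
```

```bash
python3 -m creep '[[[0.016,0.007,0.075],[0,0,0],1],[[0.016,-0.063,0.075],[0,0,0],1],[[0.016,-0.105,0.058],[0,0,0],1],[[0.016,-0.153,0.028],[0,0,0],1],[[0.016,-0.153,0.028],[0,0,0],1]]'
python3 go.py
```

```text
time: 7.73
tcp_pos: [0.4492, 0.0782, 0.0782]
orientation: [0.003, -0.057, 0.998, 0.0]
contact_force: [-0.4, 1.5, 1.0]
finger_gap: 0.0004
tcp [0.4492 0.0782 0.0782] yaw -3.0274574598950195 z [ 0.005   0.0007 -1.    ] F [-0.3711  1.5374  0.9951] t 7.7333 q [ 0.0475 -0.0586  1.7914  0.0004  1.4038 -1.6375]
```

```bash
python3 -m creep '[[[0,-0.053,-0.03],[0,0,0],1],[[0,-0.095,-0.034],[0,0,0],1],[[0,-0.14,-0.037],[0,0,0],1],[[0,-0.198,-0.04],[0,0,0],1],[[0,-0.205,-0.04],[0,0,0],1],[[0,-0.205,-0.04],[0,0,0],1]]'
python3 go.py
```

```text
time: 8.23
tcp_pos: [0.4508, 0.0472, 0.0817]
orientation: [-0.0, -0.057, 0.998, -0.001]
contact_force: [0.4, -0.2, 0.5]
finger_gap: 0.0006
tcp [0.4508 0.0472 0.0817] yaw -3.0276521138900003 z [-0.0005 -0.0011 -1.    ] F [ 0.3914 -0.1946  0.4753] t 8.2333 q [-0.0201 -0.0634  1.7887 -0.0011  1.4168 -1.7047]
```

```bash
python3 -m creep '[[[0,0,-0.25],[0,0,0],1],[[0,0,-0.5],[0,0,0],1],[[0,0.2,-0.7],[0,0,0],1],[[0,0.37,-0.8],[0,0,0],1],[[0,0.37,-0.8],[0,0,0],1],[[0,0.37,-0.8],[0,0,0],1]]'
python3 - <<'E'
from plant import eyes
import cv2, numpy as np
b=eyes.grab_frame("wrist"); np.savez("pics/w4.npz",**b); s=eyes.grab_frame("scene"); np.savez("pics/s4.npz",**s)
a=cv2.resize(b["frame"][150:270,150:310,::-1],(400,300),interpolation=cv2.INTER_CUBIC)
c=cv2.resize(s["frame"][190:265,270:370,::-1],(400,300),interpolation=cv2.INTER_CUBIC)
cv2.imwrite("pics/k4.png",cv2.hconcat([a,c]))
E
python3 go.py
```

```text
time: 8.73
tcp_pos: [0.4448, 0.1037, 0.2025]
orientation: [0.001, -0.059, 0.998, -0.001]
contact_force: [-0.1, 0.1, 0.4]
finger_gap: 0.0004
tcp [0.4438 0.1027 0.2002] yaw -3.02631091492324 z [-0.0027 -0.0016 -1.    ] F [ 0.5149 -0.6594  0.0958] t 8.8333 q [ 0.1037 -0.1201  1.6012 -0.0013  1.6633 -1.5825]
```

View pics/k4.png

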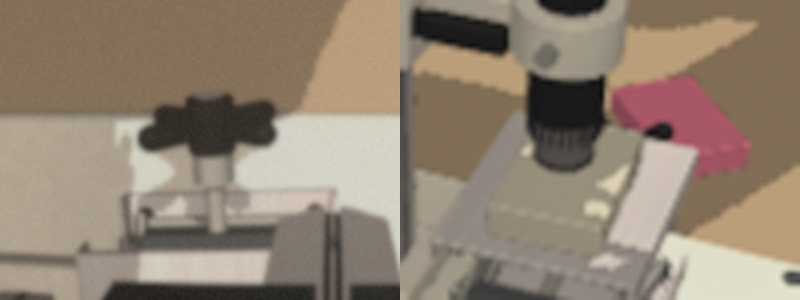

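The left panel shows the lobes symmetric again, with ends at (142,135) and (274,122). The right panel shows the slab nearer the nose. I'll measure the rise from the scene frames.

```bash
cat > rise.py <<'E'
import sys,cv2; from h import *
np.set_printoptions(precision=4,suppress=True)
# vertical line fits: height of the front platform/slab edges by template match against the frame before turning
A=dict(np.load("pics/s2.npz"));B=dict(np.load(sys.argv[1]))
ga,gb=[cv2.cvtColor(X["frame"],cv2.COLOR_RGB2GRAY) for X in (A,B)]
f=4; big=lambda g:cv2.resize(g,None,fx=f,fy=f,interpolation=cv2.INTER_CUBIC)
def m(n,u0,u1,v0,v1,ref):
    T_=big(ga)[v0*f:v1*f,u0*f:u1*f]; S_=big(gb)[(v0-14)*f:(v1+6)*f,(u0-4)*f:(u1+4)*f]
    r=cv2.matchTemplate(S_,T_,cv2.TM_CCOEFF_NORMED);_,c,_,l=cv2.minMaxLoc(r)
    d=(l[0]/f-4,l[1]/f-14); k=proj(A,ref)-proj(A,ref+[0,0,.01]); print(n,d,round(c,3),"rise mm",-d[1]/k[1]*10)
m("slab front",290,328,238,252,np.array([.585,.06,.095])); m("platform corner R",332,346,224,240,np.array([.60,.12,.086])); m("platform front",280,325,250,262,np.array([.61,.06,.084]))
m("nose/tube",300,325,195,225,np.array([.56,.07,.13])); m("ring",296,328,185,205,np.array([.56,.07,.19]))
E
python3 rise.py pics/s4.npz
```

```text
slab front (0.0, -2.25) 0.603 rise mm 5.285377760540917
platform corner R (0.5, -2.5) 0.945 rise mm 5.790670154625175
platform front (0.25, -2.75) 0.748 rise mm 6.4738984164239
nose/tube (0.0, 0.0) 0.98 rise mm -0.0
ring (0.0, 0.0) 0.954 rise mm -0.0
```

```bash
python3 -m creep '[[[-0.013,0.003,0.26],[0,0,0],1],[[-0.013,0.003,0.52],[0,0,0],1],[[-0.013,0.003,0.84],[0,0,0],1],[[-0.013,0.003,0.84],[0,0,0],1],[[-0.013,0.003,0.84],[0,0,0],1],[[-0.013,0.003,0.84],[0,0,0],1]]' >/dev/null
python3 go.py .4457 .1032 .074
```

```text
tcp [0.4467 0.1034 0.0762] yaw -3.0271920723066943 z [-0.0005 -0.0005 -1.    ] F [ 0.9056 -0.457   0.5043] t 9.3333 q [ 0.1041 -0.0467  1.7844 -0.0004  1.4045 -1.581 ]
[0.4457, 0.1032, 0.074] -> [ 0.0065 -0.0009  0.0145]
```

```bash
python3 -m creep '[[[0,-0.07,0.015],[0,0,0],1],[[0,-0.112,-0.002],[0,0,0],1],[[0,-0.16,-0.032],[0,0,0],1],[[0,-0.213,-0.062],[0,0,0],1],[[0,-0.255,-0.066],[0,0,0],1],[[0,-0.3,-0.069],[0,0,0],1],[[0,-0.365,-0.072],[0,0,0],1],[[0,-0.365,-0.072],[0,0,0],1],[[0,-0.365,-0.072],[0,0,0],1]]'
python3 go.py
python3 -m creep '[[[0,0,-0.25],[0,0,0],1],[[0,0,-0.5],[0,0,0],1],[[0,0.2,-0.7],[0,0,0],1],[[0,0.37,-0.8],[0,0,0],1],[[0,0.37,-0.8],[0,0,0],1],[[0,0.37,-0.8],[0,0,0],1]]'
python3 - <<'E'
from plant import eyes
import cv2, numpy as np
b=eyes.grab_frame("wrist"); np.savez("pics/w5.npz",**b); s=eyes.grab_frame("scene"); np.savez("pics/s5.npz",**s)
a=cv2.resize(b["frame"][150:270,150:310,::-1],(400,300),interpolation=cv2.INTER_CUBIC)
c=cv2.resize(s["frame"][190:265,270:370,::-1],(400,300),interpolation=cv2.INTER_CUBIC)
cv2.imwrite("pics/k5.png",cv2.hconcat([a,c]))
E
python3 rise.py pics/s5.npz; python3 go.py
```

```text
time: 10.08
tcp_pos: [0.4546, 0.0489, 0.0891]
orientation: [0.003, -0.057, 0.998, -0.0]
contact_force: [0.4, 1.0, 4.8]
finger_gap: 0.0007
tcp [0.4546 0.0489 0.0891] yaw -3.0277442089153292 z [ 0.0053 -0.0004 -1.    ] F [0.3633 1.0299 4.7911] t 10.0833 q [-0.0167 -0.0649  1.7746 -0.0003  1.4266 -1.7013]
time: 10.58
tcp_pos: [0.4465, 0.1053, 0.2074]
orientation: [0.001, -0.059, 0.998, -0.001]
contact_force: [-0.3, -0.3, -0.4]
finger_gap: 0.0004
slab front (0.25, -4.75) 0.591 rise mm 11.158019716697492
platform corner R (0.5, -4.5) 0.866 rise mm 10.423206278325313
platform front (1.75, -7.0) 0.713 rise mm 16.4790141508972
nose/tube (0.0, 0.0) 0.973 rise mm -0.0
ring (0.0, 0.0) 0.954 rise mm -0.0
tcp [0.4455 0.1042 0.205 ] yaw -3.026174382555349 z [-0.0028 -0.0014 -1.    ] F [-0.1724  0.7433 -0.0899] t 10.6833 q [ 0.1066 -0.1166  1.5886 -0.0011  1.6725 -1.5798]
```

View pics/k5.png

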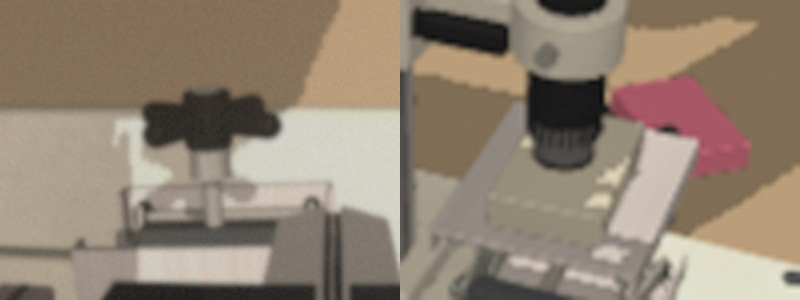

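Rise so far is about 11–12 mm and the scope hasn't moved. The nose gap left should be about 3 ± 2 mm, so from here I go in small steps and watch the force.

```bash
python3 -m creep '[[[0,-0.007,0.26],[0,0,0],1],[[0,-0.007,0.52],[0,0,0],1],[[0,-0.007,0.86],[0,0,0],1],[[0,-0.007,0.86],[0,0,0],1],[[0,-0.007,0.86],[0,0,0],1],[[0,-0.007,0.86],[0,0,0],1]]' >/dev/null
python3 go.py .4457 .1032 .077
python3 -m creep '[[[0,-0.05,0],[0,0,0],1],[[0,-0.06,0],[0,0,0],1],[[0,-0.07,0],[0,0,0],1]]' | grep -E "tcp|contact"
python3 -m creep '[[[0,-0.015,-0.006],[0,0,0],1]]'| grep -E "tcp|contact"
python3 -m creep '[[[0,-0.015,-0.006],[0,0,0],1]]'| grep -E "tcp|contact"
python3 -m creep '[[[0,-0.015,-0.006],[0,0,0],1]]'| grep -E "tcp|contact"
python3 -m creep '[[[0,-0.015,-0.008],[0,0,0],1]]'| grep -E "tcp|contact"
python3 -m creep '[[[0,-0.015,-0.008],[0,0,0],1]]'| grep -E "tcp|contact"
python3 -m creep '[[[0,-0.015,-0.010],[0,0,0],1]]'| grep -E "tcp|contact"
python3 - <<'E'
from plant import eyes
import numpy as np
np.savez("pics/s6.npz",**eyes.grab_frame("scene"))
E
python3 rise.py pics/s6.npz; python3 go.py
```

```text
tcp [0.4464 0.1031 0.0776] yaw -3.0272145393320855 z [-0.0013 -0.0005 -1.    ] F [ 1.186  -0.2726 -0.2457] t 11.1833 q [ 0.1035 -0.0481  1.7827 -0.0003  1.4083 -1.5816]
[0.4457, 0.1032, 0.077] -> [0.0044 0.0009 0.004 ]
tcp_pos: [0.4495, 0.0929, 0.08]
contact_force: [-0.1, 0.0, -0.1]
tcp_pos: [0.449, 0.0909, 0.0801]
contact_force: [-0.4, -0.4, 0.1]
tcp_pos: [0.4488, 0.0891, 0.0805]
contact_force: [0.5, 2.6, 0.4]
tcp_pos: [0.4488, 0.0879, 0.0811]
contact_force: [-0.4, 6.5, 1.3]
tcp_pos: [0.4489, 0.0866, 0.0823]
contact_force: [-0.7, 7.9, 3.5]
tcp_pos: [0.4491, 0.0851, 0.0837]
contact_force: [-0.8, 10.3, 4.2]
tcp_pos: [0.4493, 0.0834, 0.0855]
contact_force: [-1.9, 9.9, 5.7]
slab front (0.5, -4.25) 0.775 rise mm 9.983491325466176
platform corner R (-0.5, -3.75) 0.745 rise mm 8.686005231937763
platform front (1.0, -5.25) 0.865 rise mm 12.3592606131729
nose/tube (0.0, 0.0) 0.982 rise mm -0.0
ring (0.0, 0.0) 0.954 rise mm -0.0
tcp [0.4494 0.0832 0.086 ] yaw -3.025575549485981 z [ 0.0011  0.0078 -1.    ] F [-2.8539  8.8651  6.2225] t 11.9833 q [ 0.053  -0.0606  1.7771  0.0078  1.4236 -1.6349]
```

Run:
```python
from plant import eyes
import cv2, numpy as np
L=[np.load(f"pics/s{k}.npz")["frame"][185:275,265:365,::-1] for k in (5,6)]
cv2.imwrite("pics/k6.png",cv2.hconcat([cv2.resize(a,(400,360),interpolation=cv2.INTER_CUBIC) for a in L]))
```

```text
(no output)
```

View pics/k6.png

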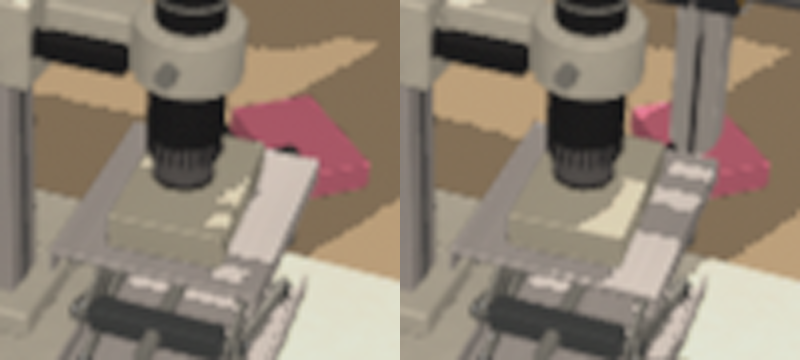

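The side-by-side shows the slab's left corner slightly higher in the right frame, (508,205) against (108,208), and the nose rim still at (583,185). It is rising. I'll measure on the evenly shaded left corners.

```bash
cat > rise2.py <<'E'
import sys,cv2; from h import *
np.set_printoptions(precision=4,suppress=True)
f=8; G=[cv2.resize(cv2.cvtColor(np.load(f"pics/{k}.npz")["frame"],cv2.COLOR_RGB2GRAY),None,fx=f,fy=f,interpolation=cv2.INTER_CUBIC) for k in sys.argv[1:3]]
for n,u0,u1,v0,v1 in (("slab L",286,300,228,247),("plat L",275,291,238,256),("links",280,325,255,275),("nose tip",302,320,218,234),("ring",296,328,185,205)):
    T_=G[0][v0*f:v1*f,u0*f:u1*f]; S_=G[1][(v0-6)*f:(v1+4)*f,(u0-2)*f:(u1+2)*f]
    r=cv2.matchTemplate(S_,T_,cv2.TM_CCOEFF_NORMED);_,c,_,l=cv2.minMaxLoc(r); print(n,"px",l[0]/f-2,l[1]/f-6,round(c,3),"rise mm",round((6-l[1]/f)*2.33,2))
E
python3 rise2.py s4 s5; python3 rise2.py s5 s6
python3 - <<'E'
from h import *
S2=S
for n,p in (("s5",(265+108/4,185+191/4)),("s6",(265+108/4,185+188/4)),("nose",(265+183/4,185+186/4))):
    o,d=ray(S2,*p)
    for z in (.112,.115,.118,.121): print(n,z,plane((o,d),z)[:2])
E
```

```text
slab L px 0.125 -2.25 0.964 rise mm 5.24
plat L px 0.25 -2.375 0.913 rise mm 5.53
links px 0.125 -1.125 0.935 rise mm 2.62
nose tip px 0.0 -0.25 0.988 rise mm 0.58
ring px 0.0 0.0 1.0 rise mm 0.0
slab L px 0.0 0.0 0.98 rise mm 0.0
plat L px 0.0 -0.125 0.972 rise mm 0.29
links px 0.0 0.0 0.942 rise mm 0.0
nose tip px -0.125 -0.125 0.988 rise mm 0.29
ring px 0.0 0.0 0.999 rise mm 0.0
s5 0.112 [0.58004768 0.03903831]
s5 0.115 [0.58383142 0.0410451 ]
s5 0.118 [0.58761515 0.04305189]
s5 0.121 [0.59139888 0.04505868]
s6 0.112 [0.57784939 0.03784094]
s6 0.115 [0.58164866 0.0398562 ]
s6 0.118 [0.58544794 0.04187145]
s6 0.121 [0.58924721 0.04388671]
nose 0.112 [0.5583133  0.06823502]
nose 0.115 [0.56225068 0.07003542]
nose 0.118 [0.56618805 0.07183581]
nose 0.121 [0.57012543 0.07363621]
```

```bash
python3 - <<'E'
import numpy as np,cv2
for k in ("scene0","s2","s4","s5","s6"):
    g=np.load(f"pics/{k}.npz")["frame"].astype(int).sum(2)/3
    print(k)
    for v in range(216,238): print(v,*[f"{x:4.0f}" for x in g[v,303:319]]) if k in("s4","s5","s6") else 0
    p=g[214:238,308:314].mean(1); print(np.round(p).astype(int))
E
python3 rise2.py s2 s4|head -4; python3 rise2.py scene0 s2
```

```text
scene0
[ 26  27  27  26  26  27  27  27  44  60  63  61  64  72  76  76  74  59
  77 122 138 138 138 138]
s2
[ 27  27  27  27  27  27  27  27  40  57  63  62  65  71  75  76  76  62
  70 116 139 140 140 140]
s4
216   25   24   26   26   26   27   26   26   27   26   27   26   26   25   25   25
217   25   25   27   26   28   26   27   27   26   25   27   27   25   27   26   25
218   24   23   26   27   26   26   28   27   27   28   26   27   25   25   25   23
219   26   25   25   27   27   26   26   27   26   26   27   27   28   26   25   25
220   31   31   28   27   27   27   27   26   27   27   27   26   25   28   26   24
221   36   44   37   30   30   26   27   27   27   24   27   27   26   30   36   34
222   36   55   48   50   46   38   41   36   44   41   42   43   41   42   48   42
223   44   56   50   63   57   56   62   51   63   53   60   57   49   50   49   39
224   61   54   47   64   54   65   69   56   70   56   64   58   46   50   50   38
225   95   62   55   66   53   64   65   52   70   56   64   57   51   53   53   75
226  117   67   64   69   61   69   66   58   72 
[... 4620 characters left out ...]
  141  141  142  141  141  141  142  141  141  141  141  141  141  182
236  141  141  141  141  141  141  141  141  141  141  141  141  141  141  161  192
237  141  141  141  141  141  141  141  141  141  141  141  141  157  171  192  202
[ 27  27  27  27  27  27  28  27  41  58  64  62  65  71  76  77  70  50
 100 138 141 141 141 141]
slab L px -2.0 4.0 -0.201 rise mm -9.32
plat L px 0.0 -2.625 0.876 rise mm 6.12
links px 0.125 -1.25 0.928 rise mm 2.91
nose tip px 0.125 0.0 0.99 rise mm 0.0
slab L px -2.0 -6.0 0.268 rise mm 13.98
plat L px -0.75 -5.375 0.355 rise mm 12.52
links px 0.0 -0.125 0.951 rise mm 0.29
nose tip px 0.0 0.125 0.962 rise mm -0.29
ring px 0.125 0.125 0.932 rise mm -0.29
```

The nose rim's lower edge stayed at the same pixels through s2 and s4. It rose about 0.3 px in s5 (0.8 mm) and 0.55 px in s6 (1.3 mm). So the slab is already pressing the nose with about 4–6 N, which also explains the higher grip force. I'll withdraw and recheck.

```bash
python3 -m creep '[[[0,0.06,0],[0,0,0],1],[[0,0.15,0],[0,0,0],1],[[0,0.2,-0.25],[0,0,0],1],[[0,0.2,-0.5],[0,0,0],1],[[0.2,0.2,-0.8],[0,0,0],1],[[0.4,0.2,-0.9],[0,0,0],1],[[0.4,0.2,-0.9],[0,0,0],1],[[0.4,0.2,-0.9],[0,0,0],1],[[0.4,0.2,-0.9],[0,0,0],1]]'
python3 - <<'E'
from plant import eyes
import numpy as np,cv2
d=eyes.grab_frame("scene");np.savez("pics/s7.npz",**d)
g=d["frame"].astype(int).sum(2)/3; print(np.round(g[214:238,308:314].mean(1)).astype(int))
w=eyes.grab_frame("wrist")["frame"]
cv2.imwrite("pics/k7.png",cv2.hconcat([cv2.resize(d["frame"][145:275,225:365,::-1],(400,371),interpolation=cv2.INTER_CUBIC),cv2.resize(w[:,:,::-1],(400,371))]))
E
python3 rise2.py s5 s7; python3 rise2.py s2 s7|tail -2; python3 go.py
```

```text
time: 12.73
tcp_pos: [0.3862, 0.1026, 0.2185]
orientation: [0.0, -0.058, 0.998, -0.0]
contact_force: [0.4, 0.3, 0.2]
finger_gap: 0.0004
[ 26  27  27  26  26  27  27  27  40  57  62  61  64  70  75  75  68  52
 102 138 138 138 138 138]
slab L px 0.0 -0.125 0.979 rise mm 0.29
plat L px 0.125 -0.25 0.966 rise mm 0.58
links px 0.0 -0.125 0.99 rise mm 0.29
nose tip px 0.0 -0.25 0.988 rise mm 0.58
ring px 0.0 0.0 0.996 rise mm 0.0
nose tip px 0.0 -0.375 0.992 rise mm 0.87
ring px 0.0 0.125 0.953 rise mm -0.29
tcp [0.3859 0.1026 0.217 ] yaw -3.026477353808146 z [-0.0036 -0.001  -1.    ] F [ 0.3628 -0.1841  0.1212] t 12.8333 q [ 0.1181 -0.2533  1.6794 -0.0005  1.7191 -1.5678]
```

View pics/k7.png

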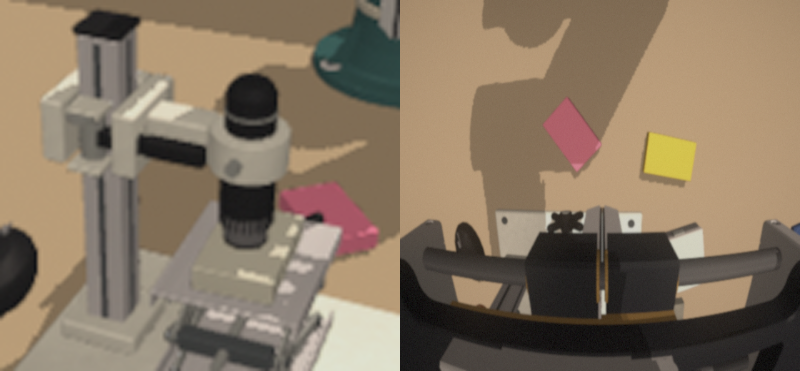

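The view shows the lever home along the carriage at about (155,143), the slab flat under the nose at (245,243), and the arm clear. The nose is still pushed in about 1 mm and the ring is unmoved.

```bash
python3 -c "
from plant import robot; print(robot.finish_job())"
```

```text
the job is handed in; nothing more can be done
None
```

I locked the carriage and raised the slab into a light touch on the nose, then handed the job in at about 12.8 s of the 64 s. No verdict was reported.

**Lever:** I pushed the cam lever round with the closed fingers until it hit its stop at about 14 N. Pictures show it lying along the carriage.

**Jack:** Two full pushes and one part push on the grip's lobes raised the platform about 11–12 mm.

**Last checks, with the arm withdrawn:**
- **Nose:** its rim sits about 0.4–0.6 px higher than at the start, so it is pushed in by roughly 0.9–1.3 mm. That means about 4–6 N on the nose.
- **Microscope:** the white ring shows no movement, to within about 0.3 mm.
- **Slab:** it looks flat on the platform.
- **Robot:** it reads no contact force.

**What disagreed or was uncertain:**
- I expected about 3 mm of gap left after the second push, but the slab was already touching. I only saw this when the third push met more force than expected (up to 10 N at the finger).
- The template-matched rise readings scattered by a few millimetres because of shadows. I judged the touch from the nose rim's edge and the finger force instead.
- The lever angle from the picture came out between 1.65 and 1.75 rad. That is too coarse to confirm it is over centre, so I relied on the hard stop.
- I did not measure the bystanders again, but nothing came near them.

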